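# Shim the rocking racket scale

### The arm

A 6-joint arm with a two-finger parallel gripper is mounted at the origin on the work surface. World frame = base frame: x ahead of the robot, y to its left, z up, the work surface at z = 0. Lengths are in m, angles in rad, forces in N, time in s.
With the tool pointing down it reaches from about 0.375 to 0.9 m from the base axis. Payload 3.1 kg.
Tool frame: the origin (TCP) lies on the centre line of the jaws, within the pads' length; the fingertips stand 25 mm ahead of it and the grasp point (between the pads) lies 6 mm ahead of it (manip.tips_ahead is the distance from the TCP to the fingertips, in m); z points along the fingers, y is the direction in which the jaws open and shut (so a half turn about z gives the same grasp; the last joint's range is limited). The gripper opens to 85 mm and grips with 20 to 120 N. Pads are 22 mm wide; open, the fingers measure 114 mm over their backs; the gripper's body (76 mm by 85 mm) begins 54 mm behind the grasp point. The pads swing forward as they close: fully open they stand 13 mm farther back than shut.
Start: joints at [-0.178, 0.527, 1.433, -0, 1.181, -0.178], TCP at [0.625, 0, 0.256] pointing down, gripper open.
Joint ranges: [-3.08, 3.08], [-0.75, 2.2], [0.22, 2.44], [-1.43, 4.57], [0, 2.65], [-2.85, 2.85]. Speed limits (rad/s): [2.79, 2.79, 3.14, 3.14, 3.14, 3.14].

### API

Orientations are given as a unit quaternion [x, y, z, w].
In Python, from station import manip gives the robot as it stands.
- The arm moves only by the tool play_rows, never from a script. Its argument "steps" is a list that holds one entry, the list of rows, each a list of 6 numbers: the shift along the tool's x, y, z in m, then the turn, a rotation vector about the tool's x, y, z in degrees. In form: [[[x, y, z, rx, ry, rz], ...]]. A call has 1 to 10 rows; each row shifts and turns the commanded pose from where the row before left it, along the tool's axes as they then stand; what a row does not reach is not made up. A row lasts 1/8 s, in which the tool goes at most 62.5 mm and 10.7 degrees, less where a joint would pass 70% of its speed; a pose out of reach is approached as far as the arm can. A call is refused whole if a number of a shift passes 0.0625 or a number of a turn 10.7, either way. A call with a gripper value outside its range is refused whole. "fingers" is the opening, from 0 (shut) to 1 (fully open), set as the call begins (left out, the last holds). The fingers move at their own pace and stop on an object; "squeeze" is the grip in N (left out, the last holds). Time passes only in rows, so rows that do not move let the fingers close. It gives the time, the measured TCP pose, the force and the opening at its end, in the units of the state.
- manip.sense(): the state, without advancing time (a new reading comes with each control period).
- manip.snapshot(name): name is "scene" or "side" or "wrist"; returns a dict with "img" (384x512x3 uint8, red, green, blue), "K" (3x3 intrinsics, pixels), "world_from_camera" (4x4, takes a point from camera to world coordinates). Camera axes: x right, y down, z forward; pixel columns grow to the right and rows downward; lengths in m; the calibration is good to about 2 mm. A picture is of the moment at which its call begins. There is no depth.
- manip.sign_off(): hands the job in, once; it reports no verdict.
Trained networks look in a picture, given as the dict that the camera call returned (one of the last four; its "shot" number tells which), for a name from the list of things; names that differ only in an ending like _2 or _b are one class to them, and where a whole thing is asked for, a point or a joint stands for the part that bears it (a point fixed in the world has none). Each returns a list of dicts, best first, with "score" (0 to 1); they miss things now and then, are a little off and sometimes report something else, mostly with a low value. They report only what shows in the picture. A call takes as long as a camera call.
- manip.regions_of(label, picture): "pixels" (384x512 bool, what is visible of it) and "rect" ([left, top, right, bottom] in pixels, round what is visible of it).
- manip.pinpoint(label, picture): "point" ([column, row] in pixels: a listed point, or the origin of a listed thing).
The state is a dict: "t": time; "q": joint angles; "qd": joint speeds; "tau": joint torques, N m; "tcp_pos": TCP position; "tool_rot": TCP orientation; "force": force on the tool from outside, world axes, zero at the start; "ft_torque": the same for the moment, N m; "finger_gap": opening from 0.0 (shut) to 1.0 (fully open).
Only numpy, scipy, OpenCV 4.12 (cv2) and the standard library are available. Lean on these libraries where they do the work, as an engineer would, in place of code of your own. Each camera call takes 0.05 s, during which the arm holds its last target.

### The job

The racket balance scale rocks because the foot at its front-left corner has lost its rubber and hangs clear of the bench. Push the larger wooden wedge along the bench, thin end first, under that bare foot until it is snug, without lifting or shoving the scale; then press down with a fingertip on the steel cap above that foot, about as hard as the weight of a 1 kg bag, to check that the corner no longer dips, and move clear. Only push and press: do not pick the wedge up, and leave everything else where it is.

Things in the scene. Friction and masses are not known exactly. Their poses are not given: they have to be found in the camera images.
- scale: racket balance scale, loose, 4 to 6 kg, 200 mm high: red base and housing, bar with two white cradles on top. Origin on the bench amid the four feet (x = +-90, y = +-120 mm), z up. Three feet have 34 mm rubbers, on which it stands level; the one at x -90, y +120 (front left seen from the robot) is a bare stud. 2 to 5 N down on the cap there tips it. The housing spans x -26 to 83, y -96 to 40
- short_foot (a point): lowest point of the bare stud: a domed steel end, 24 mm diameter, hanging 12 mm above the bench, under a round red pad of 40 mm diameter whose underside is 27 mm above the bench
- corner_cap: steel cap above the bare foot, to be pressed: disc of 30 mm diameter, 7 mm thick, on the red pad. Origin at the centre of its underside, its top is 7 mm higher, 50 mm above the bench
- cap_top (a point): centre of the cap's top face, straight above short_foot
- wedge: larger wooden wedge, loose, about 50 g, 90 mm long, 44 wide, 3 mm thick at its thin end (+x) to 22 at its flat upright back (-x). Origin: centre of underside. It starts before the bare foot, thin end roughly towards it. Slides under 1 N; meets the stud when its origin is about 4 mm short of short_foot, then the push climbs past 10 N in some mm; over 20 N may lift the scale. Stays put when released
- thin_shim: a smaller, thinner wooden wedge, 70 x 30 mm, 3 to 8 mm thick, too thin for the gap; origin under its centre, x to its thin end. Leave it alone
- grip_roll: white roll of grip tape, ring of 60 mm diameter, 30 mm high, origin under its centre; leave it
- string_reel: reel of string, 100 mm diameter, 40 mm high, origin under its centre; leave it
- screwdriver: screwdriver lying on the bench; leave it
- glue_bottle: small bottle, 44 mm diameter, 100 mm high, origin under its centre; leave it
- mug: white mug, 80 mm diameter, 95 mm high, origin under its centre; leave it
- awl: dark wooden rod handle, 16 mm thick, about 110 mm long, lying; leave it

How it is judged:
By the outcome, as a careful person would: the job done as asked, in the order asked, and still so for the second after the job is handed in, with the robot touching nothing.
It also fails if it takes over 51 s, if anything falls off the work surface, if the arm or the gripper's body presses on something with over 40 N, if the wrist force passes 120 N, or if a joint passes its speed limit or range.

## Working session

There is one attempt and no reset: what is moved stays moved. The work goes in short steps, Python scripts to look and compute and a tool call to move; the robot and the scene stay as the last step left them, time stands still between calls to the robot, and variables do not carry over. Pictures are saved under pics/ and viewed, and the job is handed in when it is done.

Besides the shell and the picture viewer there is one more tool, called after ">>>" as name(argument=value, ...), one argument or row to a line, values as JSON. play_rows: Moves the arm, as the interface text tells. Its arguments: {"type":"object","properties":{"steps":{"type":"array"},"fingers":{"type":"number"},"squeeze":{"type":"number"}},"required":["steps"]}

```bash
mkdir -p pics; cat > h.py <<'E'
import numpy as np, cv2
from station import manip
def save(p,n): cv2.imwrite('pics/'+n+'.png',cv2.cvtColor(p['img'],cv2.COLOR_RGB2BGR))
def ray(p,px):
    T=p['world_from_camera'];d=np.linalg.inv(p['K'])@[px[0],px[1],1];return T[:3,3],T[:3,:3]@d
def onz(p,px,z):
    o,d=ray(p,px);return o+d*(z-o[2])/d[2]
def tri(l):
    A=np.zeros((3,3));b=np.zeros(3)
    for p,px in l:
        o,d=ray(p,px);d=d/np.linalg.norm(d);M=np.eye(3)-np.outer(d,d);A+=M;b+=M@o
    return np.linalg.solve(A,b)
def proj(p,X):
    T=np.linalg.inv(p['world_from_camera']);c=T[:3,:3]@np.asarray(X)+T[:3,3];u=p['K']@c;return u[:2]/u[2]
E
python3 - <<'E'
from h import *
print(manip.sense())
for c in ['scene','side','wrist']:
    p=manip.snapshot(c);save(p,c+'0');print(c,p['world_from_camera'][:3,3])
    for n,z in [('short_foot',.012),('cap_top',.05),('corner_cap',.043),('wedge',0),('thin_shim',0),('scale',0)]:
        print(n,[(np.round(r['point']),round(r['score'],2),np.round(onz(p,r['point'],z),4)) for r in manip.pinpoint(n,p)[:2]])
E
```

```text
{'t': 0.0, 'q': array([-1.78482489e-01,  5.28491073e-01,  1.43392817e+00, -3.87140565e-06,
        1.18140207e+00, -1.78472928e-01]), 'qd': array([ 1.52737090e-04,  1.27678972e-03,  5.95388912e-05, -5.67424872e-04,
       -2.27069049e-03,  1.30039355e-03]), 'tau': array([ 2.50220628e-04, -4.42344439e+01, -1.78024775e+01, -2.06930472e-04,
        8.36740597e-03,  2.24214921e-05]), 'tcp_pos': array([6.24322753e-01, 1.61595863e-04, 2.55310037e-01]), 'tool_rot': array([ 7.07109201e-01,  7.07103483e-01, -6.37017151e-04, -9.14297871e-04]), 'force': array([0.31355467, 0.23192251, 0.04249393]), 'ft_torque': array([-0.02978626,  0.02445043, -0.04941624]), 'finger_gap': 1.0019042080655318}
scene [ 1.21215785 -0.5152896   0.92494155]
short_foot [(array([260., 230.]), 0.9, array([ 0.6427, -0.0749,  0.012 ]))]
cap_top [(array([254., 223.]), 0.59, array([ 0.6364, -0.0899,  0.05  ]))]
corner_cap [(array([259., 223.]), 0.6, array([ 0.6392, -0.0758,  0.043 ]))]
wedge [(array([230., 212.]), 0.84, array([ 0.5232, -0.0956,  0.    ])), (array([320., 120.]), 0.55, array([0.3654, 0.4386, 0.    ]))]
thin_sh
[... 483 characters left out ...]
ray([282., 218.]), 0.64, array([ 0.5377, -0.0969,  0.    ]))]
thin_shim [(array([328., 234.]), 0.51, array([ 0.5934, -0.2407,  0.    ]))]
scale [(array([342., 193.]), 0.81, array([ 0.7595, -0.1618,  0.    ]))]
wrist [0.62423535 0.06732899 0.37373992]
short_foot [(array([259., 219.]), 0.58, array([ 0.6323, -0.0706,  0.012 ])), (array([345., 272.]), 0.16, array([ 0.7518, -0.1467,  0.012 ]))]
cap_top []
corner_cap [(array([258., 235.]), 0.84, array([ 0.6308, -0.0787,  0.043 ]))]
wedge [(array([182., 238.]), 0.97, array([ 0.5275, -0.1031,  0.    ]))]
thin_shim [(array([242., 324.]), 0.94, array([ 0.6083, -0.2429,  0.    ]))]
scale [(array([343., 276.]), 0.84, array([ 0.7532, -0.1608,  0.    ]))]
```

```bash
python3 - <<'E'
import cv2
for c in ['scene0','side0','wrist0']:
    i=cv2.imread(f'pics/{c}.png'); cv2.imwrite(f'pics/{c}_b.png',cv2.resize(i,(768,576),interpolation=cv2.INTER_CUBIC))
E
```

```text
(no output)
```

View pics/scene0.png

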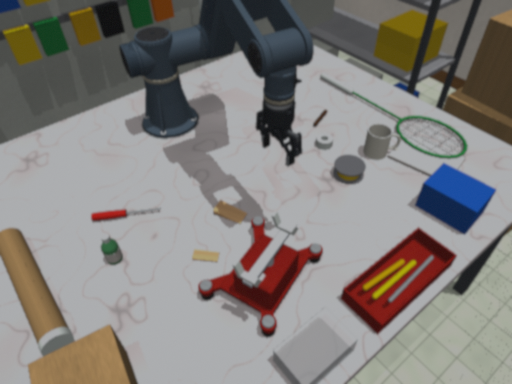

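View pics/side0.png

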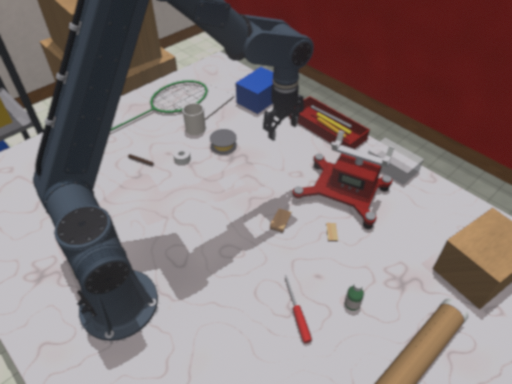

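```bash
sleep 1
```

```text
(no output)
```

View pics/wrist0_b.png

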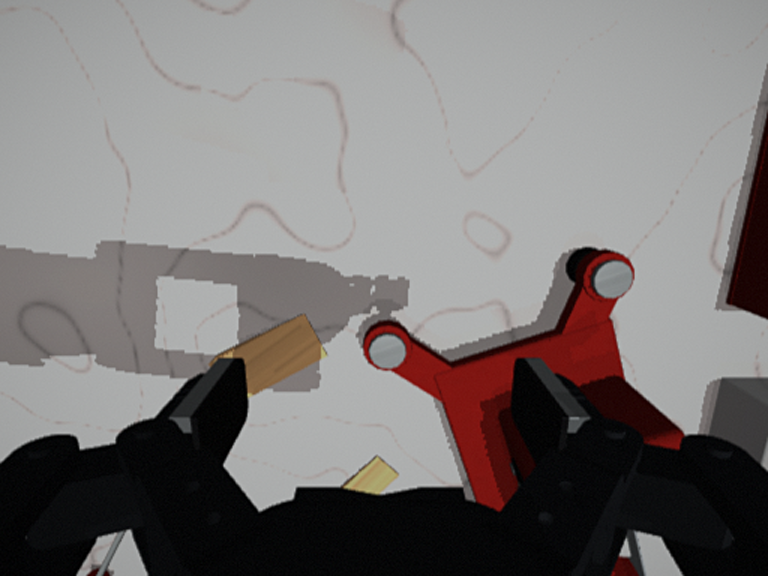

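The cap sits at about (387,350) in the enlarged wrist view. The wedge is at (265,355), yawed roughly 20°, and the small shim is at (370,475). I'll move behind the wedge and turn the tool to face the push direction, then measure again.

>>> play_rows(
  steps=[
    [[-0.031,-0.046,0,0,0,0],[-0.031,-0.046,0,0,0,0],[-0.031,-0.046,0,0,0,0],[-0.031,-0.046,0,0,0,0],[0,0,0,0,0,10],[0,0,0,0,0,10],[0,0,0,0,0,10],[0,0,0,0,0,10],[0,0,0,0,0,10],[0,0,0,0,0,10]],
  ],
  fingers=0.2,
)

```text
t: 2.3
tcp_pos: [0.4411, -0.124, 0.2565]
tool_rot: [0.967, 0.256, 0.0, 0.0]
force: [-0.3, 0.3, -0.7]
finger_gap: 0.2
```

>>> play_rows(
  steps=[
    [[0,0,0,0,0,10],[0,0,0,0,0,0],[0,0,0,0,0,0]],
  ],
)

```text
t: 2.68
tcp_pos: [0.441, -0.124, 0.2564]
tool_rot: [0.985, 0.175, 0.0, 0.0]
force: [-0.3, -0.3, 0.5]
finger_gap: 0.202
```

```bash
python3 - <<'E'
from h import *
s=manip.sense();print(s['t'],s['tcp_pos'],s['finger_gap'],manip.tips_ahead,s['force'])
from scipy.spatial.transform import Rotation as R
print(R.from_quat(s['tool_rot']).as_matrix().round(3))
for c in ['scene','side','wrist']:
    p=manip.snapshot(c);save(p,c+'1')
    for n,z in [('short_foot',.012),('cap_top',.05),('wedge',0)]:
        print(c,n,[(np.round(r['point'],1),round(r['score'],2),np.round(onz(p,r['point'],z),4)) for r in manip.pinpoint(n,p)[:2]])
    for n,z in [('corner_cap',.05),('wedge',.0)]:
        for r in manip.regions_of(n,p)[:2]:
            m=r['pixels'].astype(np.uint8)
            if m.sum()<10: continue
            cs=max(cv2.findContours(m,0,1)[0],key=len)
            ctr=np.argwhere(m).mean(0)[::-1]
            b=cv2.boxPoints(cv2.minAreaRect(cs))
            print(c,n,round(r['score'],2),m.sum(),ctr.round(1),onz(p,ctr,z).round(4),b.round(0).tolist())
    i=cv2.imread(f'pics/{c}1.png'); cv2.imwrite(f'pics/{c}1_b.png',cv2.resize(i,(768,576),interpolation=cv2.INTER_CUBIC))
E
```

```text
2.675 [ 0.4410239  -0.12401731  0.25640349] 0.2016490023486957 0.025 [-0.28474815 -0.26634649  0.54685654]
[[ 0.939  0.344  0.   ]
 [ 0.344 -0.939 -0.   ]
 [ 0.     0.    -1.   ]]
scene short_foot [(array([259.7, 231. ]), 0.86, array([ 0.644 , -0.0767,  0.012 ]))]
scene cap_top [(array([259.6, 231.1]), 0.61, array([ 0.6678, -0.0954,  0.05  ]))]
scene wedge [(array([229. , 210.1]), 0.92, array([ 0.5152, -0.0928,  0.    ]))]
scene corner_cap 0.65 73 [257.3 220.1] [ 0.6333 -0.0759  0.05  ] [[253.0, 216.0], [262.0, 216.0], [262.0, 224.0], [253.0, 224.0]]
scene corner_cap 0.15 297 [112.7 213.8] [ 0.3529 -0.3805  0.05  ] [[91.0, 212.0], [128.0, 209.0], [129.0, 217.0], [91.0, 220.0]]
scene wedge 0.64 449 [229.  211.5] [ 0.5198 -0.0961  0.    ] [[211.0, 212.0], [218.0, 198.0], [247.0, 212.0], [240.0, 226.0]]
side short_foot [(array([294.7, 200.3]), 0.64, array([ 0.6127, -0.0817,  0.012 ]))]
side cap_top [(array([296.1, 191.1]), 0.85, array([ 0.6184, -0.0794,  0.05  ]))]
side wedge [(array([279.3, 220.1]), 0.85, array([ 0.5241, -0.0987,  0.    ])), (array([297.6, 187.9]), 0.63, array([ 0.6698, -0.043 ,  0.    ]))]
side corner_cap 0.75 436 [354.9 296.6] [ 0.4512 -0.4438  0.05  ] [[341.0, 306.0], [352.0, 279.0], [369.0, 285.0], [358.0, 313.0]]
side corner_cap 0.51 39 [298.5 189.8] [ 0.6282 -0.0807  0.05  ] [[295.0, 187.0], [302.0, 187.0], [302.0, 192.0], [295.0, 192.0]]
side wedge 0.53 306 [280.4 219.9] [ 0.527  -0.1006  0.    ] [[269.0, 228.0], [279.0, 206.0], [291.0, 212.0], [282.0, 233.0]]
wrist short_foot []
wrist cap_top []
wrist wedge [(array([258.4,  92.2]), 0.76, array([ 0.525 , -0.1013,  0.    ]))]
wrist corner_cap 0.34 228 [490.4   3. ] [ 0.6755 -0.2826  0.05  ] [[475.0, 0.0], [511.0, 0.0], [511.0, 8.0], [475.0, 8.0]]
```

View pics/wrist1_b.png

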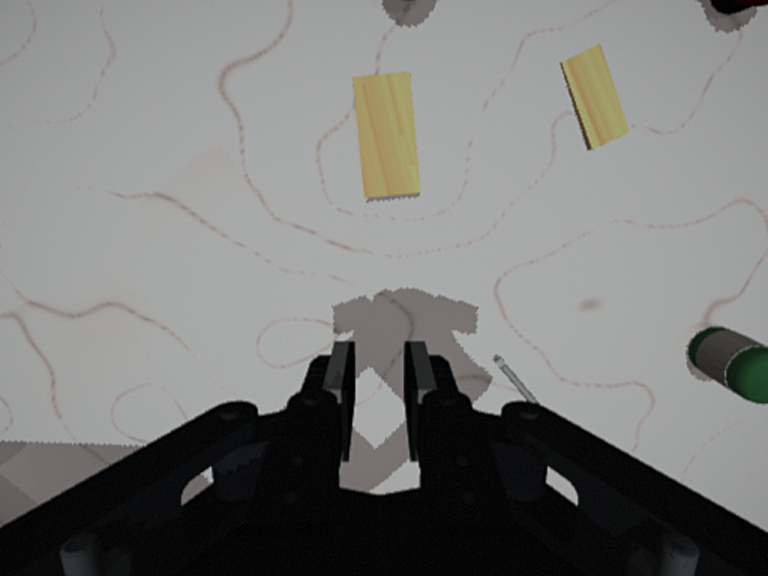

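View pics/scene1_b.png

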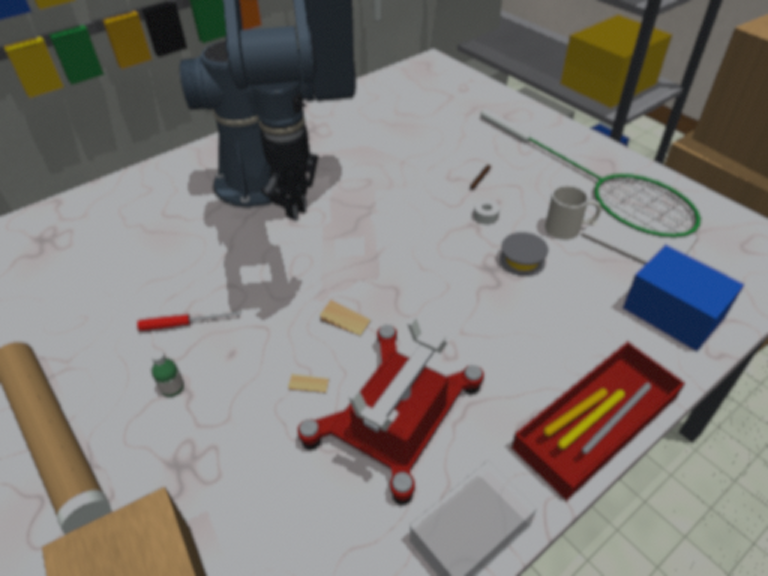

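In the wrist view the wedge is unobstructed, with its back edge at (365–420,197) and its thin edge at (353–410,74). Next I'll turn those corners into world coordinates.

```bash
python3 - <<'E'
from h import *
w=manip.snapshot('wrist');sc=manip.snapshot('scene');sd=manip.snapshot('side')
# mask of wedge by colour in wrist
h=cv2.cvtColor(w['img'],cv2.COLOR_RGB2HSV)
m=((h[...,0]>8)&(h[...,0]<32)&(h[...,1]>90)&(h[...,2]>110)).astype(np.uint8)
cs=[c for c in cv2.findContours(m,0,1)[0] if cv2.contourArea(c)>300]
for c in cs:
    a=cv2.approxPolyDP(c,5,True)[:,0]; print(a.tolist(),cv2.contourArea(c))
def go(bl,br,fr,fl):
    B=[onz(w,np.array(q)/1.5,.022) for q in (bl,br)];F=[onz(w,np.array(q)/1.5,.003) for q in (fl,fr)]
    for q in B+F: print(q.round(4))
    b=sum(B)/2;f=sum(F)/2;d=f-b
    print('len',np.linalg.norm(d[:2]),'w',np.linalg.norm(B[0]-B[1]),np.linalg.norm(F[0]-F[1]),'yaw',np.degrees(np.arctan2(d[1],d[0])),'back yaw',np.degrees(np.arctan2(*(B[0]-B[1])[[1,0]]))-90,'ctr',(b+f)/2)
go((365,199),(420,194),(410,71),(353,77))
# red-surrounded grey cap in scene & side
for p,n,c0 in ((sc,'scene',(258,221)),(sd,'side',(298,190))):
    x,y=c0; c=p['img'][y-20:y+20,x-20:x+20]
    cv2.imwrite(f'pics/cap_{n}.png',cv2.cvtColor(cv2.resize(c,(600,600),interpolation=cv2.INTER_NEAREST),cv2.COLOR_RGB2BGR))
print('bar tips scene',onz(sc,(277,217),.19),onz(sc,(296,231),.19),onz(sc,(247,278),.19))
E
python3 - <<'E'
import cv2,numpy as np
a=cv2.imread('pics/cap_scene.png');b=cv2.imread('pics/cap_side.png')
cv2.imwrite('pics/caps.png',cv2.resize(np.hstack([a,b]),(800,400)))
E
```

```text
[[271, 48], [264, 50], [266, 57], [272, 54], [267, 59], [274, 100], [261, 50], [236, 52], [243, 130], [276, 127]] 2497.5
[[388, 35], [377, 42], [399, 96], [412, 90]] 724.5
[[398, 30], [391, 35], [416, 88]] 329.5
[ 0.4758 -0.1004  0.022 ]
[ 0.494  -0.1392  0.022 ]
[ 0.5575 -0.0609  0.003 ]
[ 0.5764 -0.1003  0.003 ]
len 0.09090479904375036 w 0.04286372545351389 0.043705851008070555 yaw 25.5258139672233 back yaw 25.216719333364892 ctr [ 0.52589755 -0.10020604  0.0125    ]
bar tips scene [ 0.74810556 -0.1044482   0.19      ] [ 0.8075307  -0.09797379  0.19      ] [ 0.83445364 -0.25993472  0.19      ]
```

View pics/caps.png

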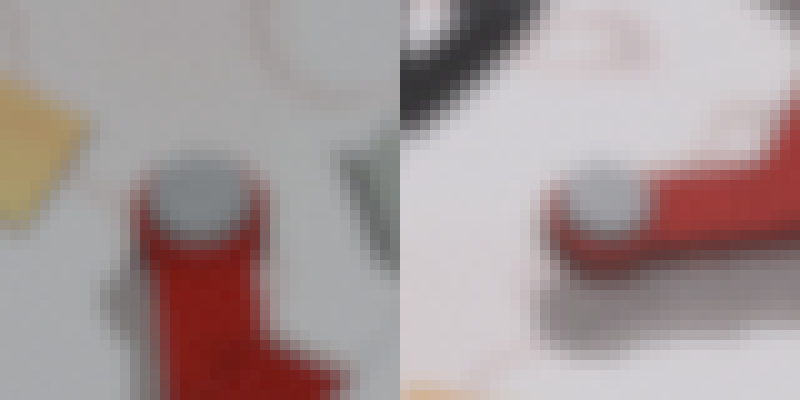

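```bash
python3 - <<'E'
from h import *
sc=manip.snapshot('scene');sd=manip.snapshot('side')
print(onz(sc,(257.8,220),.05),onz(sd,(298.2,189),.05),tri([(sc,(257.8,220)),(sd,(298.2,189))]))
# other caps for yaw: scene: back-left (473,374)/1.5, front right (309,429)/1.5, back right (403,483)/1.5
for q in [(473,374),(309,428),(403,482)]: print(onz(sc,np.array(q)/1.5-.17,.05).round(4))
E
```

```text
[ 0.63395264 -0.0747422   0.05      ] [ 0.6301005  -0.07780607  0.05      ] [ 0.63256148 -0.07470323  0.04719695]
[ 0.8068 -0.0203  0.05  ]
[ 0.7147 -0.3015  0.05  ]
[ 0.8831 -0.2419  0.05  ]
```

>>> play_rows(
  steps=[
    [[-0.0066,0.0155,0.04,0,0,0],[0,0,0.04,0,0,-5.2],[0,0,0.04,0,0,0],[0,0,0.04,0,0,0],[0,0,0.035,0,0,0],[0,0,0.02,0,0,0],[0,0,0.01,0,0,0],[0,0,0,0,0,0]],
  ],
)

```text
t: 4.82
tcp_pos: [0.4401, -0.1408, 0.031]
tool_rot: [0.976, 0.218, -0.0, -0.0]
force: [-0.3, 0.6, 0.1]
finger_gap: 0.201
```

```bash
python3 - <<'E'
from h import *
s=manip.sense();print(s['t'],s['tcp_pos'],s['force'])
from scipy.spatial.transform import Rotation as R
print(R.from_quat(s['tool_rot']).as_matrix().round(3))
for c in ['scene','wrist','side']:
    p=manip.snapshot(c);save(p,c+'2')
    i=cv2.imread(f'pics/{c}2.png')
    if c=='side': i=i[130:280,200:400]
    cv2.imwrite(f'pics/{c}2_b.png',cv2.resize(i,(768,576),interpolation=cv2.INTER_CUBIC))
E
```

```text
4.825 [ 0.44009259 -0.14079475  0.03099672] [-0.34195545  0.62335578  0.05822415]
[[ 0.905  0.426 -0.001]
 [ 0.426 -0.905  0.   ]
 [-0.    -0.001 -1.   ]]
```

View pics/wrist2_b.png

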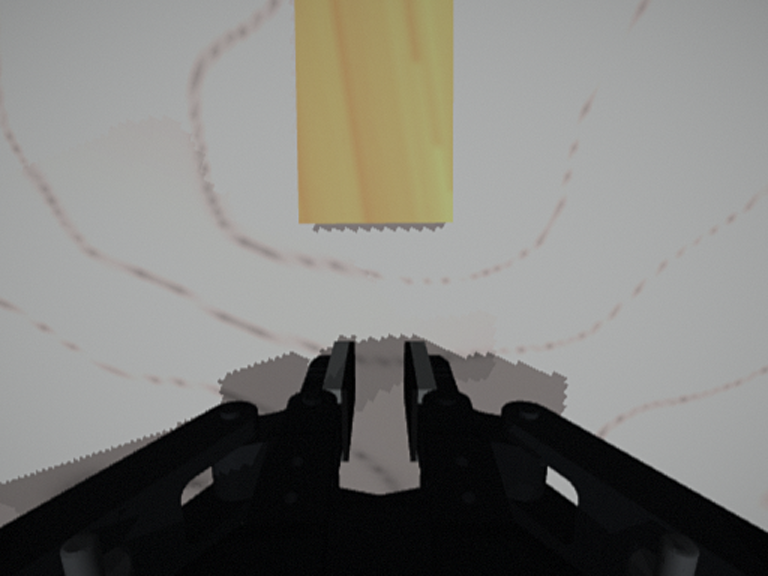

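View pics/side2_b.png

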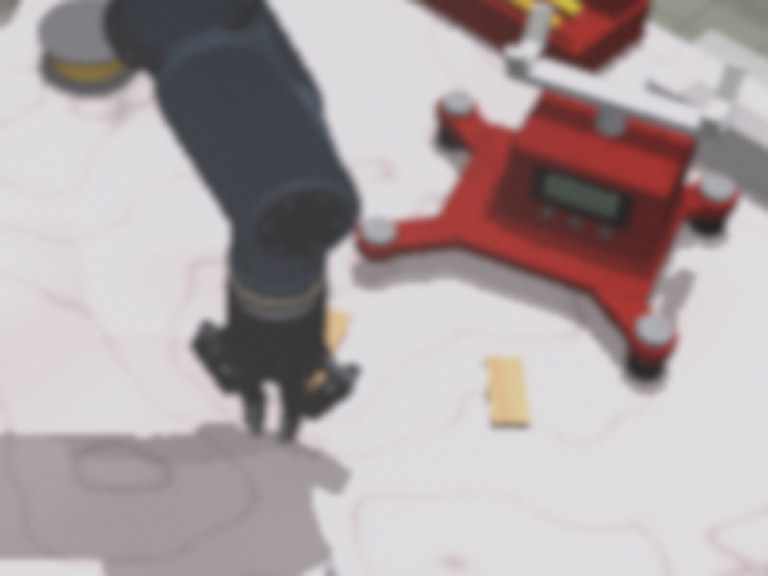

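>>> play_rows(
  steps=[
    [[0.009,0,0,0,0,0],[0.009,0,0,0,0,0],[0.009,0,0,0,0,0],[0.007,0,0,0,0,0],[0.003,0,0,0,0,0],[0.002,0,0,0,0,0],[0.002,0,0,0,0,0],[0,0,0,0,0,0]],
  ],
)

```text
t: 5.98
tcp_pos: [0.4771, -0.1233, 0.0313]
tool_rot: [0.976, 0.218, -0.0, -0.0]
force: [0.0, -0.8, -0.3]
finger_gap: 0.201
```

```bash
python3 - <<'E'
from h import *
s=manip.sense();print(s['t'],s['tcp_pos'],s['force'])
p=manip.snapshot('wrist');save(p,'wrist3')
E
```

```text
5.975 [ 0.47711237 -0.12334878  0.03127751] [ 0.03447732 -0.7761582  -0.31624268]
```

View pics/wrist3.png

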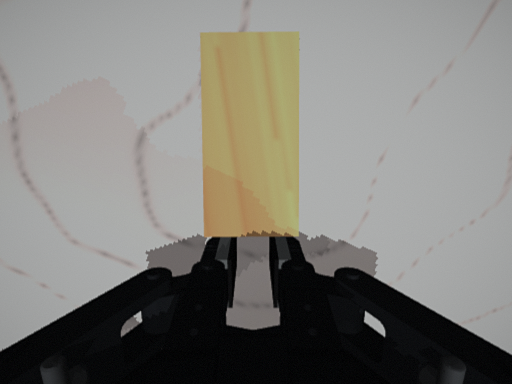

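>>> play_rows(
  steps=[
    [[0.003,0,0,0,0,0],[0.004,0,0,0,0,1.4],[0.004,0,0,0,0,1.5],[0.004,0,0,0,0,1.5],[0.004,0,0,0,0,1.5],[0.004,0,0,0,0,1.5],[0.004,0,0,0,0,1.3],[0.004,0,0,0,0,0],[0.006,0,0,0,0,0],[0,0,0,0,0,0]],
  ],
)

```text
t: 7.28
tcp_pos: [0.5126, -0.1105, 0.0314]
tool_rot: [0.99, 0.144, 0.001, 0.0]
force: [-0.2, 0.2, 0.1]
finger_gap: 0.201
```

```bash
python3 - <<'E'
from h import *
s=manip.sense();print(s['t'],s['tcp_pos'],s['force'])
p=manip.snapshot('wrist');save(p,'wrist4')
from scipy.spatial.transform import Rotation as R
M=R.from_quat(s['tool_rot']).as_matrix();print(np.degrees(np.arctan2(M[1,0],M[0,0])))
d=np.array([.632,-.0755])-s['tcp_pos'][:2];print('foot in tool x,y',d@M[:2,0],d@M[:2,1])
E
```

```text
7.275 [ 0.5125717  -0.11046274  0.0313922 ] [-0.24750991  0.16025682  0.10332149]
16.521362838077057
foot in tool x,y 0.12443995288231034 0.0004428141008465122
```

View pics/wrist4.png

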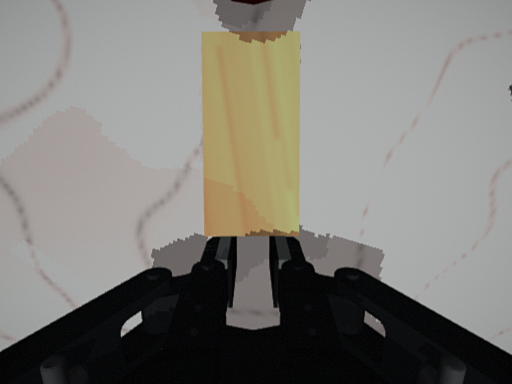

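The wedge turned with the tool and lines up with the foot. The red pad is at (250,0), right above the wedge centreline.

>>> play_rows(
  steps=[
    [[0.006,0,0,0,0,0],[0.007,0,0,0,0,0],[0.007,0,0,0,0,0],[0.007,0,0,0,0,0],[0.007,0,0,0,0,0],[0.006,0,0,0,0,0],[0.005,0,0,0,0,0],[0,0,0,0,0,0]],
  ],
)

```text
t: 8.32
tcp_pos: [0.5555, -0.0976, 0.0313]
tool_rot: [0.99, 0.144, 0.0, 0.0]
force: [-0.3, -0.1, 0.2]
finger_gap: 0.2
```

```bash
python3 - <<'E'
from h import *
s=manip.sense();print(s['t'],s['tcp_pos'],s['force'])
p=manip.snapshot('wrist');save(p,'wrist5')
r=manip.pinpoint('cap_top',p);print([(x['point'],x['score'],onz(p,x['point'],.05)) for x in r])
r=manip.pinpoint('corner_cap',p);print([(x['point'],x['score'],onz(p,x['point'],.043)) for x in r])
E
```

```text
8.325 [ 0.55549427 -0.09758839  0.03134074] [-0.32870212 -0.14241686  0.21255141]
[([248.1, 72.4], 0.86, array([ 0.630019  , -0.07441709,  0.05      ]))]
[([250.6, 77.8], 0.92, array([ 0.62937073, -0.07538111,  0.043     ]))]
```

View pics/wrist5.png

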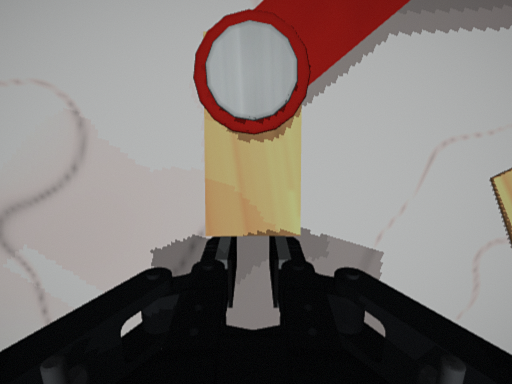

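The cap is at (251,71), centred over the wedge. The wedge should meet the stud in about 18 mm, so I'll approach slowly.

>>> play_rows(
  steps=[
    [[0.004,0,0,0,0,0],[0.004,0,0,0,0,0],[0.003,0,0,0,0,0],[0.002,0,0,0,0,0],[0,0,0,0,0,0]],
  ],
)

```text
t: 9.1
tcp_pos: [0.5677, -0.0939, 0.0313]
tool_rot: [0.99, 0.144, 0.0, 0.0]
force: [0.2, -0.4, -0.5]
finger_gap: 0.201
```

>>> play_rows(
  steps=[
    [[0.001,0,0,0,0,0],[0.001,0,0,0,0,0],[0,0,0,0,0,0]],
  ],
)

```text
t: 9.48
tcp_pos: [0.5694, -0.0934, 0.0313]
tool_rot: [0.99, 0.144, 0.0, 0.0]
force: [0.1, -0.7, -0.6]
finger_gap: 0.199
```

>>> play_rows(
  steps=[
    [[0.001,0,0,0,0,0],[0,0,0,0,0,0]],
  ],
)

```text
t: 9.72
tcp_pos: [0.5704, -0.0931, 0.0313]
tool_rot: [0.99, 0.143, 0.0, 0.0]
force: [0.6, -0.1, 0.4]
finger_gap: 0.201
```

>>> play_rows(
  steps=[
    [[0.001,0,0,0,0,0],[0,0,0,0,0,0]],
  ],
)

```text
t: 9.98
tcp_pos: [0.5714, -0.0928, 0.0313]
tool_rot: [0.99, 0.143, 0.0, 0.0]
force: [-0.0, -0.0, -0.4]
finger_gap: 0.201
```

>>> play_rows(
  steps=[
    [[0.001,0,0,0,0,0],[0,0,0,0,0,0]],
  ],
)

```text
t: 10.22
tcp_pos: [0.5723, -0.0925, 0.0313]
tool_rot: [0.99, 0.144, 0.0, 0.0]
force: [0.6, 0.4, 0.3]
finger_gap: 0.198
```

>>> play_rows(
  steps=[
    [[0.001,0,0,0,0,0],[0,0,0,0,0,0]],
  ],
)

```text
t: 10.48
tcp_pos: [0.5733, -0.0922, 0.0313]
tool_rot: [0.99, 0.143, 0.0, 0.0]
force: [0.3, 0.1, -0.3]
finger_gap: 0.197
```

>>> play_rows(
  steps=[
    [[0.001,0,0,0,0,0],[0,0,0,0,0,0]],
  ],
)

```text
t: 10.72
tcp_pos: [0.5742, -0.0919, 0.0313]
tool_rot: [0.99, 0.143, 0.0, 0.0]
force: [0.2, 0.6, 0.2]
finger_gap: 0.199
```

```bash
python3 - <<'E'
from h import *
s=manip.sense();print(s['t'],s['tcp_pos'],s['force'])
p=manip.snapshot('wrist');save(p,'wrist6')
r=manip.pinpoint('cap_top',p);print([(x['point'],x['score'],onz(p,x['point'],.05)) for x in r])
E
```

```text
10.725 [ 0.57422109 -0.0919227   0.03130348] [0.20055959 0.61950232 0.20648997]
[([248.0, 135.2], 0.57, array([ 0.63031744, -0.07418808,  0.05      ]))]
```

View pics/wrist6.png

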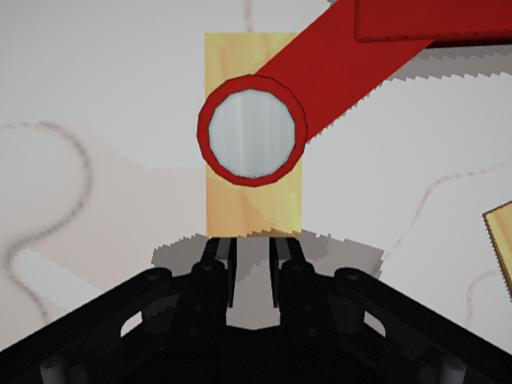

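>>> play_rows(
  steps=[
    [[0.001,0,0,0,0,0],[0,0,0,0,0,0]],
  ],
)

```text
t: 11.08
tcp_pos: [0.5747, -0.0917, 0.0313]
tool_rot: [0.99, 0.144, -0.0, -0.0]
force: [-2.2, -1.0, 0.9]
finger_gap: 0.199
```

>>> play_rows(
  steps=[
    [[0.001,0,0,0,0,0],[0,0,0,0,0,0]],
  ],
)

```text
t: 11.32
tcp_pos: [0.5751, -0.0914, 0.0313]
tool_rot: [0.99, 0.144, -0.001, -0.0]
force: [-4.7, -2.1, 3.2]
finger_gap: 0.201
```

>>> play_rows(
  steps=[
    [[0.001,0,0,0,0,0],[0,0,0,0,0,0]],
  ],
)

```text
t: 11.58
tcp_pos: [0.5753, -0.0912, 0.0313]
tool_rot: [0.99, 0.144, -0.002, -0.0]
force: [-4.9, -3.7, 4.0]
finger_gap: 0.194
```

>>> play_rows(
  steps=[
    [[0.001,0,0,0,0,0],[0,0,0,0,0,0]],
  ],
)

```text
t: 11.82
tcp_pos: [0.5755, -0.0911, 0.0313]
tool_rot: [0.99, 0.144, -0.003, -0.001]
force: [-7.6, -4.6, 5.9]
finger_gap: 0.202
```

>>> play_rows(
  steps=[
    [[0.001,0,0,0,0,0],[0,0,0,0,0,0]],
  ],
)

```text
t: 12.08
tcp_pos: [0.5757, -0.0909, 0.0313]
tool_rot: [0.99, 0.144, -0.003, -0.001]
force: [-8.9, -4.9, 6.3]
finger_gap: 0.2
```

```bash
python3 - <<'E'
from h import *
s=manip.sense();print(s['t'],s['tcp_pos'],s['force'])
p=manip.snapshot('wrist');save(p,'wrist7')
r=manip.pinpoint('cap_top',p);print([(x['point'],x['score'],onz(p,x['point'],.05)) for x in r])
E
```

```text
12.075 [ 0.57568474 -0.09089243  0.03132468] [-8.85801004 -4.89960806  6.25022266]
[([254.3, 140.1], 0.95, array([ 0.63100918, -0.07554065,  0.05      ]))]
```

View pics/wrist7.png

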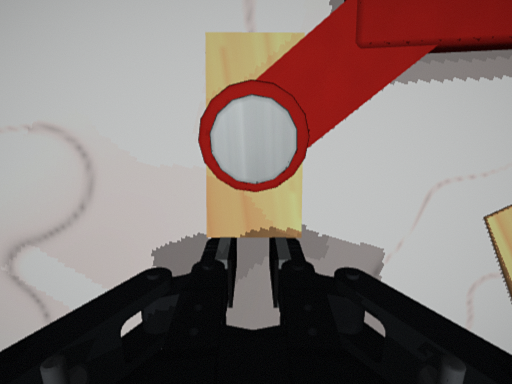

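>>> play_rows(
  steps=[
    [[0.001,0,0,0,0,0],[0,0,0,0,0,0]],
  ],
)

```text
t: 12.42
tcp_pos: [0.5758, -0.0908, 0.0313]
tool_rot: [0.99, 0.144, -0.004, -0.001]
force: [-10.9, -6.4, 8.7]
finger_gap: 0.204
```

>>> play_rows(
  steps=[
    [[0.0005,0,0,0,0,0],[0,0,0,0,0,0]],
  ],
)

```text
t: 12.68
tcp_pos: [0.5759, -0.0907, 0.0313]
tool_rot: [0.99, 0.144, -0.005, -0.001]
force: [-12.8, -7.6, 8.8]
finger_gap: 0.199
```

It's snug at about 14 N and the cap hasn't moved. Now I'll back straight off, shut the fingers and look.

>>> play_rows(
  steps=[
    [[-0.003,0,0,0,0,0],[-0.004,0,0,0,0,0],[-0.006,0,0,0,0,0],[-0.01,0,0,0,0,0],[-0.015,0,0,0,0,0],[-0.02,0,0,0,0,0],[0,0,-0.03,0,0,0],[0,0,-0.05,0,0,0],[0,0,-0.05,0,0,0],[0,0,0,0,0,0]],
  ],
)

```text
t: 13.92
tcp_pos: [0.5263, -0.1077, 0.165]
tool_rot: [0.99, 0.143, 0.004, 0.002]
force: [0.1, 0.6, 0.0]
finger_gap: 0.204
```

```bash
python3 - <<'E'
from h import *
s=manip.sense();print(s['t'],s['tcp_pos'],s['force'])
from scipy.spatial.transform import Rotation as R
print(R.from_quat(s['tool_rot']).as_matrix().round(3))
for c in ['scene','side','wrist']:
    p=manip.snapshot(c);save(p,c+'8')
    r=manip.pinpoint('cap_top',p);print(c,[(x['point'],x['score'],onz(p,x['point'],.05)) for x in r])
    r=manip.pinpoint('wedge',p);print([(x['point'],x['score'],onz(p,x['point'],0)) for x in r])
    if c!='wrist':
        i=cv2.imread(f'pics/{c}8.png');cv2.imwrite(f'pics/{c}8_c.png',cv2.resize(i[150:270,200:360],(800,600),interpolation=cv2.INTER_CUBIC))
E
```

```text
13.925 [ 0.52631408 -0.10767882  0.16498865] [0.07025903 0.63237372 0.0425554 ]
[[ 0.959  0.284  0.008]
 [ 0.284 -0.959 -0.003]
 [ 0.007  0.006 -1.   ]]
scene [([257.5, 220.5], 0.79, array([ 0.63483587, -0.076517  ,  0.05      ]))]
[([255.2, 229.0], 0.58, array([ 0.6225591 , -0.07643933,  0.        ])), ([260.3, 224.1], 0.58, array([ 0.61773265, -0.05359819,  0.        ])), ([259.6, 274.6], 0.16, array([ 0.74967139, -0.16195591,  0.        ]))]
side [([294.1, 189.4], 0.92, array([ 0.61925861, -0.0698688 ,  0.05      ]))]
[([298.5, 200.4], 0.77, array([ 0.62991978, -0.08380317,  0.        ]))]
wrist [([252.7, 44.5], 0.83, array([ 0.62944882, -0.07516502,  0.05      ])), ([254.1, 52.5], 0.16, array([ 0.62482015, -0.07757233,  0.05      ]))]
[]
```

View pics/wrist8.png

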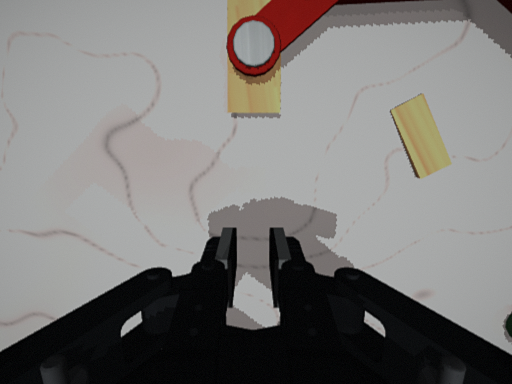

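View pics/scene8_c.png

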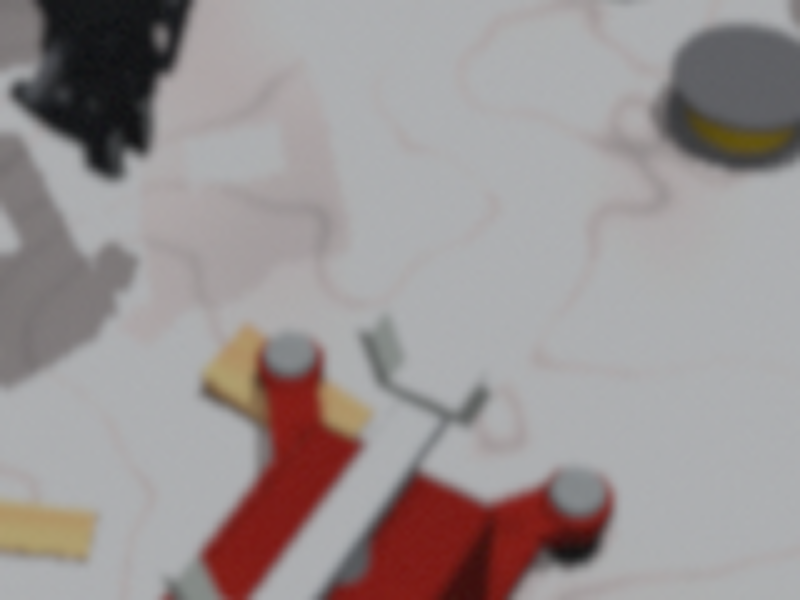

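>>> play_rows(
  steps=[
    [[0,0,0,0,0,-10.5],[0,0,0,0,0,-10.5],[0,0,0,0,0,-10.5],[0,0,0,0,0,-10.5],[0,0,0,0,0,-10.5],[0,0,0,0,0,-10.5],[0,0,0,0,0,-10.5],[0,0,0,0,0,0]],
  ],
  fingers=0,
)

```text
t: 15.38
tcp_pos: [0.5246, -0.1065, 0.1608]
tool_rot: [0.708, 0.706, -0.0, -0.0]
force: [-0.4, -0.2, 0.3]
finger_gap: -0.0
```

>>> play_rows(
  steps=[
    [[0.008,0.026,0,0,0,0],[0.008,0.026,0,0,0,0],[0.008,0.026,0,0,0,0],[0.008,0.026,0,0,0,0],[0,0,0,0,0,0],[0,0,0,0,0,0]],
  ],
)

```text
t: 16.12
tcp_pos: [0.6275, -0.0745, 0.1607]
tool_rot: [0.708, 0.707, -0.001, -0.001]
force: [0.1, 0.2, 0.5]
finger_gap: -0.004
```

```bash
python3 - <<'E'
from h import *
s=manip.sense();print(s['t'],s['tcp_pos'],s['force'],s['finger_gap'])
from scipy.spatial.transform import Rotation as R
M=R.from_quat(s['tool_rot']).as_matrix();print(M.round(4))
for c in ['side','wrist']:
    p=manip.snapshot(c);save(p,c+'9')
    r=manip.pinpoint('cap_top',p);print(c,[(x['point'],x['score'],onz(p,x['point'],.05)) for x in r])
    print('tip',s['tcp_pos']+.025*M[:,2], proj(p,s['tcp_pos']+.025*M[:,2]))
E
```

```text
16.125 [ 0.62749392 -0.0744587   0.16065569] [0.10185927 0.19913232 0.48870029] -0.004014368499542285
[[ 1.3e-03  1.0e+00 -2.4e-03]
 [ 1.0e+00 -1.3e-03  5.0e-04]
 [ 5.0e-04 -2.4e-03 -1.0e+00]]
side [([297.5, 188.8], 0.75, array([ 0.62912643, -0.07563975,  0.05      ]))]
tip [ 0.62743363 -0.07444722  0.13565577] [298.64815623 169.7525412 ]
wrist [([255.3, 197.3], 0.9, array([ 0.62875165, -0.07559801,  0.05      ])), ([254.8, 184.7], 0.62, array([ 0.62832174, -0.06515213,  0.05      ]))]
tip [ 0.62743363 -0.07444722  0.13565577] [253.91204139 241.8789123 ]
```

View pics/wrist9.png

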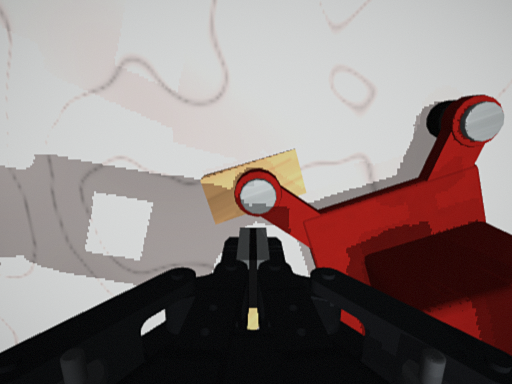

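View pics/side9.png

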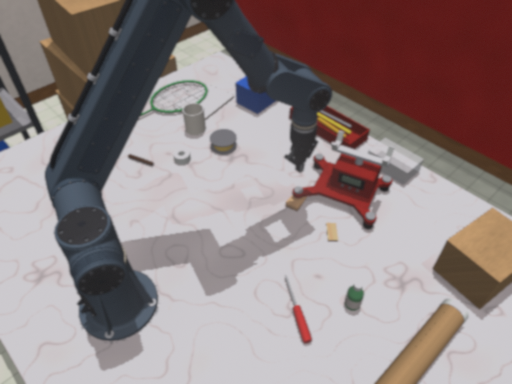

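>>> play_rows(
  steps=[
    [[-0.0005,0.003,0.02,0,0,0],[0,0,0.025,0,0,0],[0,0,0.02,0,0,0],[0,0,0.009,0,0,0],[0,0,0.004,0,0,0],[0,0,0,0,0,0]],
  ],
)

```text
t: 17.08
tcp_pos: [0.632, -0.0752, 0.0834]
tool_rot: [0.707, 0.707, 0.0, 0.0]
force: [0.4, -0.5, -0.2]
finger_gap: -0.001
```

>>> play_rows(
  steps=[
    [[0,0,0.002,0,0,0],[0,0,0.001,0,0,0],[0,0,0,0,0,0]],
  ],
)

```text
t: 17.45
tcp_pos: [0.6318, -0.0751, 0.0806]
tool_rot: [0.707, 0.707, 0.0, 0.0]
force: [-0.5, 0.5, -0.3]
finger_gap: -0.001
```

```bash
python3 - <<'E'
from h import *
s=manip.sense();print(s['t'],s['tcp_pos'],s['force'])
p=manip.snapshot('wrist');save(p,'wrist10')
i=cv2.imread('pics/wrist10.png');cv2.imwrite('pics/wrist10_c.png',cv2.resize(i[150:300,150:350],(800,600),interpolation=cv2.INTER_CUBIC))
E
```

```text
17.45 [ 0.63182776 -0.07509758  0.08059363] [-0.51987132  0.51335533 -0.32855039]
```

View pics/wrist10_c.png

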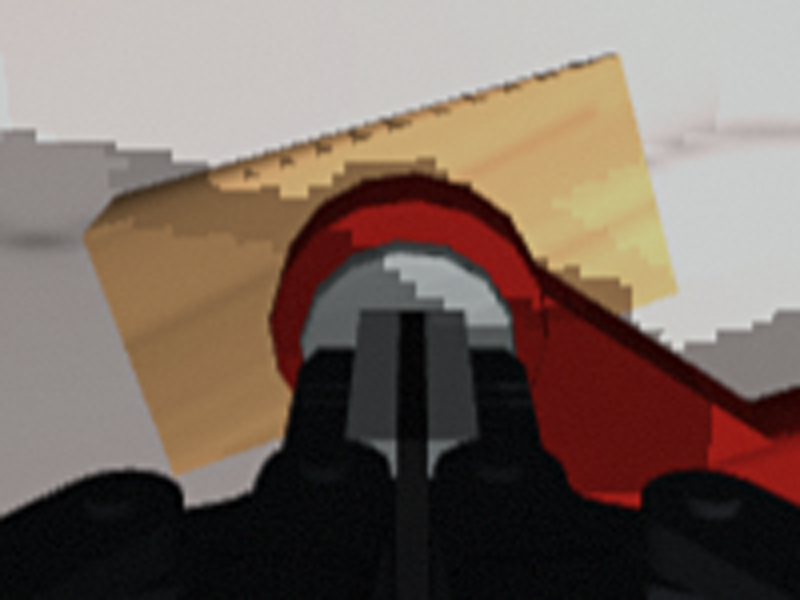

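The fingertip is centred over the cap, which spans about x 300–512 in the crop. The tip is at 412.

>>> play_rows(
  steps=[
    [[0,0,0.002,0,0,0],[0,0,0.001,0,0,0],[0,0,0,0,0,0]],
  ],
)

```text
t: 17.88
tcp_pos: [0.6316, -0.075, 0.0771]
tool_rot: [0.707, 0.707, -0.0, -0.0]
force: [0.4, -0.2, -0.6]
finger_gap: -0.003
```

>>> play_rows(
  steps=[
    [[0,0,0.001,0,0,0],[0,0,0.001,0,0,0],[0,0,0,0,0,0]],
  ],
)

```text
t: 18.25
tcp_pos: [0.6317, -0.0751, 0.0752]
tool_rot: [0.707, 0.707, -0.0, -0.0]
force: [-0.9, -0.9, -0.1]
finger_gap: 0.002
```

>>> play_rows(
  steps=[
    [[0,0,0.001,0,0,0],[0,0,0,0,0,0]],
  ],
)

```text
t: 18.5
tcp_pos: [0.6318, -0.0751, 0.0751]
tool_rot: [0.707, 0.707, 0.0, 0.0]
force: [-1.9, -0.1, 5.3]
finger_gap: 0.003
```

>>> play_rows(
  steps=[
    [[0,0,0.0008,0,0,0],[0,0,0,0,0,0]],
  ],
)

```text
t: 18.75
tcp_pos: [0.6318, -0.0751, 0.075]
tool_rot: [0.707, 0.707, 0.0, 0.0]
force: [-1.8, 0.4, 8.7]
finger_gap: 0.002
```

>>> play_rows(
  steps=[
    [[0,0,0.0004,0,0,0],[0,0,0,0,0,0],[0,0,0,0,0,0]],
  ],
)

```text
t: 19.12
tcp_pos: [0.6318, -0.0751, 0.075]
tool_rot: [0.707, 0.707, 0.0, 0.0]
force: [-3.2, -0.1, 12.1]
finger_gap: -0.006
```

>>> play_rows(
  steps=[
    [[0,0,-0.0002,0,0,0],[0,0,0,0,0,0],[0,0,0,0,0,0],[0,0,0,0,0,0]],
  ],
)

```text
t: 19.62
tcp_pos: [0.6318, -0.0751, 0.075]
tool_rot: [0.707, 0.707, 0.0, 0.0]
force: [-3.2, 0.5, 10.4]
finger_gap: 0.001
```

```bash
python3 - <<'E'
from h import *
for c in ['side','wrist','scene']:
    p=manip.snapshot(c);save(p,c+'11');s=manip.sense();print(s['t'],s['tcp_pos'],s['force'])
E
```

```text
19.675 [ 0.63177265 -0.07506255  0.0750267 ] [-3.76109749  0.58163022 10.24946432]
19.725 [ 0.63177665 -0.07506241  0.07503493] [-2.99599946  0.72245531 10.56333216]
19.775 [ 0.63177797 -0.0750802   0.0750319 ] [-2.2233739   1.10747037 10.17887511]
```

The corner holds about 10 N with no more than 0.2 mm of movement. Now I'll lift straight up and clear.

>>> play_rows(
  steps=[
    [[0,0,-0.002,0,0,0],[0,0,-0.005,0,0,0],[0,0,-0.02,0,0,0],[0,0,-0.05,0,0,0],[0,0,-0.05,0,0,0],[0,0,-0.03,0,0,0],[0,-0.05,0,0,0,0],[0,-0.05,0,0,0,0],[0,-0.03,0,0,0,0],[0,0,0,0,0,0]],
  ],
)

```text
t: 21.02
tcp_pos: [0.4997, -0.0747, 0.2314]
tool_rot: [0.707, 0.707, -0.0, -0.0]
force: [0.4, 0.1, -0.0]
finger_gap: 0.002
```

```bash
python3 - <<'E'
from h import *
s=manip.sense();print(s['t'],s['tcp_pos'],s['force'])
for c in ['scene','side','wrist']:
    p=manip.snapshot(c);save(p,c+'12')
    for n,z in [('cap_top',.05),('thin_shim',0),('wedge',0),('scale',0)]:
        print(c,n,[(np.round(x['point'],1),round(x['score'],2),onz(p,x['point'],z).round(4)) for x in manip.pinpoint(n,p)[:1]])
    if c!='wrist':
        i=cv2.imread(f'pics/{c}12.png');cv2.imwrite(f'pics/{c}12_c.png',cv2.resize(i[150:270,220:380],(800,600),interpolation=cv2.INTER_CUBIC))
E
```

```text
21.025 [ 0.4997329  -0.07465034  0.23141011] [ 0.37586258  0.07233393 -0.03090741]
scene cap_top [(array([256. , 220.8]), 0.72, array([ 0.633 , -0.0804,  0.05  ]))]
scene thin_shim [(array([204.1, 255.8]), 0.58, array([ 0.6069, -0.2426,  0.    ]))]
scene wedge [(array([260.1, 228. ]), 0.52, array([ 0.6287, -0.0632,  0.    ]))]
scene scale [(array([261. , 276.8]), 0.96, array([ 0.7572, -0.1633,  0.    ]))]
side cap_top [(array([297.2, 188.3]), 0.73, array([ 0.6301, -0.0735,  0.05  ]))]
side thin_shim [(array([328.7, 235. ]), 0.5, array([ 0.5914, -0.2452,  0.    ]))]
side wedge [(array([299.7, 200.9]), 0.76, array([ 0.6311, -0.088 ,  0.    ]))]
side scale [(array([345.1, 196.4]), 0.69, array([ 0.755, -0.179,  0.   ]))]
wrist cap_top []
wrist thin_shim [(array([375.8, 179.8]), 0.72, array([ 0.6497, -0.0893,  0.    ]))]
wrist wedge [(array([360.6, 170.8]), 0.94, array([ 0.6303, -0.0783,  0.    ]))]
wrist scale []
```

View pics/wrist12.png

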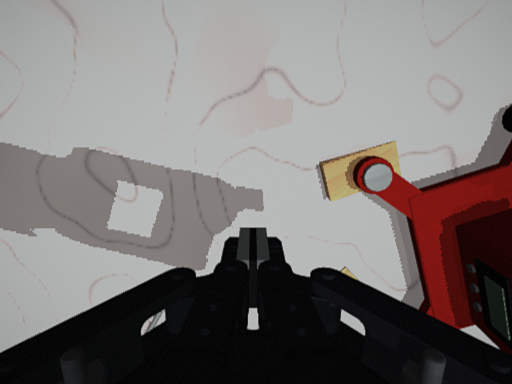

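View pics/side12_c.png

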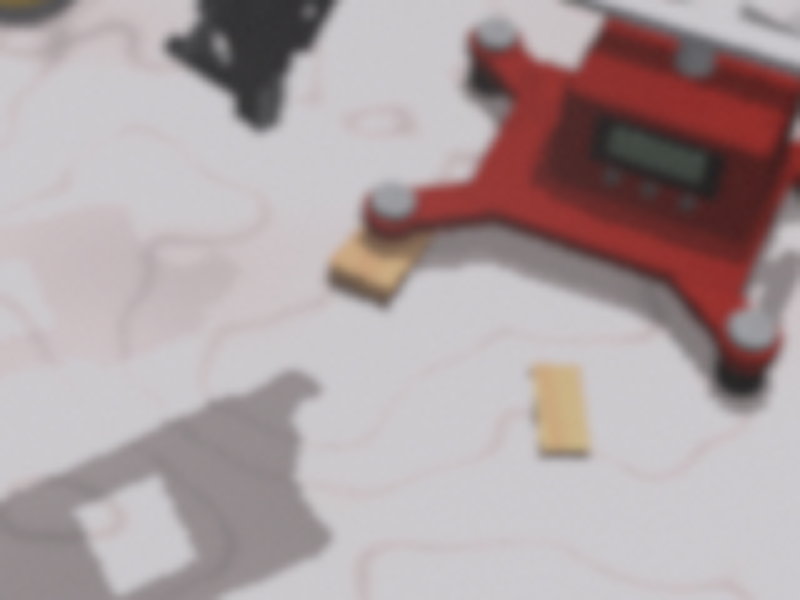

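The wedge sits under the bare foot, the shim and scale haven't moved, and the arm is clear. Handing in.

```bash
python3 -c "
from station import manip
print(manip.sign_off())"
```

```text
the job is handed in; nothing more can be done
None
```

The wedge is snug under the bare foot, the press check passed, and I handed the job in at about 21 s with the arm clear; no verdict was reported.

- **Wedge:** I pushed it along the bench with two fingertips on its back, turning it about 9° on the way to line up with the foot. It met the stud where expected. I stopped at about 13–15 N of horizontal push. The fingers also took up to about 9 N of upward force while wedging. In the pictures the cap had not shifted beyond measuring error, and the wedge stayed put when I backed off.
- **Press check:** With the gripper shut, I pressed the centre of the cap at about 10 N for roughly a second, with a brief reading of 12 N. Contact was at the expected 50 mm height, and the fingertip sank no more than about 0.2 mm, so the corner no longer dips. There was also a small sideways force of about 2–4 N during the press.
- **Last look:** The last pictures show the wedge under the foot, and the scale and thin shim where they were. I did not measure the other items again, but the arm did not go near them. The detector's cap and wedge positions differed by up to about 15 mm between the slanted cameras and by about 2 mm in the wrist view, so I relied on the wrist view and the forces.

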